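# Shim the rocking gauge stand

### The arm

A 7-joint arm with a two-finger parallel gripper is mounted at the origin on the work surface. World frame = base frame: x ahead of the robot, y to its left, z up, the work surface at z = 0. Lengths are in m, angles in rad, forces in N, time in s.
With the tool pointing down it reaches from about 0.4 to 0.85 m from the base axis. Payload 4.4 kg.
Tool frame: the origin (TCP) lies midway between the tips of the shut fingers; the grasp point (between the pads) lies 19 mm behind it (env.grasp_offset is the distance from the TCP to the grasp point, in m); z points along the fingers, y is the line along which they close (so a half turn about z gives the same grasp; the last joint's range is limited). The gripper opens to 94 mm and grips with 3 to 60 N. Pads are 16 mm wide; open, the fingers measure 119 mm over their backs; the gripper's body (75 mm by 177 mm) begins 78 mm behind the grasp point.
Start: joints at [1.175, 0.628, 0.038, 1.517, -0.027, 0.996, -0.02], TCP at [0.211, -0.615, 0.178] pointing down, gripper open.
Joint ranges: [-3.06, 3.06], [-0.37, 2.12], [-1.25, 1.32], [0.18, 2.47], [-1.1, 4.24], [0.23, 1.98], [-2.94, 2.94]. Speed limits (rad/s): [2.57, 2.57, 3.14, 3.14, 3.14, 3.14, 3.14].

### API

Orientations are given as a rotation vector (axis times angle).
In Python, from bench import env gives the robot as it stands.
- The arm moves only by the tool carry_out, never from a script. Its argument "plan" is a list that holds one entry, the list of rows, each a list of 7 numbers: the shift along the tool's x, y, z in m, then the turn, a rotation vector about the tool's x, y, z in rad, then the finger opening in m, from 0 to 0.094. In form: [[[dx, dy, dz, ax, ay, az, claw], ...]]. A call has 1 to 10 rows; each row is the pose to reach, as a shift and turn from the pose commanded when the call began, along the tool's axes at that moment; what a row does not reach only later rows make up. A row lasts 1/12 s, in which the tool goes at most 41.7 mm and 7.16 degrees, less where a joint would pass 70% of its speed; a pose out of reach is approached as far as the arm can. A call with a gripper value outside its range is refused whole. The fingers move at their own pace and stop on an object; "squeeze" is the grip in N (left out, the last holds). Time passes only in rows, so rows that repeat a pose let the fingers close. It gives the time, the measured TCP pose, the force, the opening and the grip force at its end, in the units of the state.
- env.sense(): the state, without advancing time (a new reading comes with each control period).
- env.capture(name): name is "scene" or "top" or "wrist"; returns a dict with "pixels" (384x512x3 uint8, blue, green, red), "fx", "fy", "cx", "cy" (pixels), "cam_to_world" (4x4, takes a point from camera to world coordinates). Camera axes: x right, y down, z forward; pixel columns grow to the right and rows downward; lengths in m; the calibration is good to about 2 mm. The wrist camera is an equidistant fisheye: a pixel r from the principal point sees the ray r / f radians off the axis. A picture is of the moment at which its call begins. There is no depth.
- env.hand_in(): hands the job in; it is judged then, once.
The state is a dict: "clock": time; "joint_pos": joint angles; "joint_velocities": joint speeds; "joint_efforts": joint torques, N m; "position": TCP position; "orientation": TCP orientation; "wrist_force": force on the tool from outside, world axes, zero at the start; "torque": the same for the moment, N m; "width": finger opening in m; "grip_force": force on a finger pad.
Only numpy, scipy, OpenCV 4.12 (cv2) and the standard library are available. Lean on these libraries where they do the work, as an engineer would, in place of code of your own. Each camera call takes 0.05 s, during which the arm holds its last target. There are 200 camera calls.

### The job

The gauge stand rocks because one of its four feet has lost its rubber pad. Slide the metal wedge along the bench, thin end first, under that bare foot until it is snug and the stand sits level without rocking; then check it by pressing down firmly on the nut on top of that corner. Only push and press: do not lift the wedge or the stand, do not shove the stand along the bench, and leave everything else where it is.

Things in the scene. Friction and masses are not known exactly. Their poses are not given: they have to be found in the camera images.
- gauge_stand: dial-gauge stand, about 4 kg, loose on the bench: dark steel plate 150 x 150 x 12 mm, its top 52 mm above the bench, a foot at each corner, 112 mm from the centre. Origin: centre of the stand at bench height, z up; its -x, +x, +y, -y axes run through the four feet (corners, not sides). The feet at +x, +y, -y stand on black rubber pads 11 mm thick; the one at -x, roughly towards the robot, is bare
- bare_foot (a point): lowest point of the bare foot: a steel stud 18 mm in diameter with rounded end, hanging 11 mm above the bench while the stand is level, under a lug of 36 mm diameter whose underside is 40 mm above the bench. Unshimmed, a press of about 3 N on this corner tips the stand 0.1 rad until the stud meets the bench
- corner_nut (a point): centre of the flat top of the round steel nut (28 mm diameter) straight above the bare stud, 62 mm above the bench: the place to press
- dial (a point): centre of the dial (48 mm diameter) on the gauge post, 165 mm above the bench; the post, 195 mm high, stands 66 mm from the stand's centre on its +x side, away from the bare foot
- wedge: plain aluminium wedge, 150 g, 90 mm long, 56 mm wide, flat on the bench, thin end 25 to 50 mm short of the stud's axis and pointing roughly at it. Origin: centre of underside; +x to the thin end (3 mm high, at +45 mm), upright flat heel (21 mm high) at -45 mm. Bears on the stud with the heel about 51 mm short of its axis. Slides with 1 to 2 N; the push rises steeply once snug; stays where left
- vee_block: bystander: steel vee block 60 x 45 x 40 mm to the left of the wedge; origin at the centre of its underside
- collar: bystander: steel collar, 42 mm diameter, 22 mm high, to the right of the wedge; origin at the centre of its underside
- spray_can: bystander: blue can 60 mm diameter, 170 mm high, at the left of the bench; origin at the centre of its underside
- hammer: bystander: hammer lying at the right of the bench
- spanner: bystander: spanner lying at the left of the bench
- tin: bystander: open tin 72 mm diameter, 80 mm high, at the right of the bench; origin at the centre of its underside
- offcut: bystander: wooden offcut 90 x 50 x 30 mm at the left of the bench; origin at the centre of its underside

How it is judged:
By the outcome, as a careful person would: the job done as asked, in the order asked, and still so for the second after the job is handed in, with the robot touching nothing.
It also fails if it takes over 51 s, if anything falls off the work surface, if the arm or the gripper's body presses on something with over 40 N, if the wrist force passes 120 N, or if a joint passes its speed limit or range.

## Working session

There is one attempt and no reset: what is moved stays moved. The work goes in short steps, Python scripts to look and compute and a tool call to move; the robot and the scene stay as the last step left them, time stands still between calls to the robot, and variables do not carry over. Pictures are saved under pics/ and viewed, at most 10 in all, crops included, and the job is handed in when it is done.

Besides the shell and the picture viewer there is one more tool, called after "Request:" as name(argument=value, ...) on one line, values as JSON. carry_out: Moves the arm, as the interface text tells. Its arguments: {"type":"object","properties":{"plan":{"type":"array","items":{"type":"array","items":{"type":"array","items":{"type":"number"}}}},"squeeze":{"type":"number"}},"required":["plan"]}

```bash
mkdir -p pics; ls
python3 - <<'E'
from bench import env
import cv2,numpy as np
for n in("scene","top"):
    c=env.capture(n); cv2.imwrite(f"pics/{n}0.png",c["pixels"]); np.savez(f"pics/{n}0.npz",**c)
    print(n,c["fx"],c["fy"],c["cx"],c["cy"],np.round(c["cam_to_world"],3).tolist())
s=env.sense();print(s["position"],s["orientation"],s["clock"],s["wrist_force"])
E
```

```text
pics
scene 463.5866829972263 463.5866829972263 266.81805321754354 193.51574502779778 [[0.61, 0.485, -0.626, 1.452], [0.792, -0.394, 0.466, -0.678], [-0.02, -0.781, -0.625, 1.021], [0.0, 0.0, 0.0, 1.0]]
top 353.6426379974266 353.6426379974266 254.70755618997495 194.32882670511844 [[0.017, -0.994, 0.106, 0.46], [-1.0, -0.015, 0.015, 0.002], [-0.013, -0.107, -0.994, 1.208], [0.0, 0.0, 0.0, 1.0]]
[ 0.21031672 -0.61434417  0.17765293] [-3.09732514e+00 -5.15356124e-01  4.79483980e-04] 0.1 [ 0.06723975 -0.51637759  0.61698555]
```

Run:
```python
import cv2
a=cv2.imread("pics/top0.png")
cv2.imwrite("pics/top0b.png",cv2.resize(a,(800,600),interpolation=cv2.INTER_CUBIC))
```

```text
(no output)
```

View pics/top0b.png

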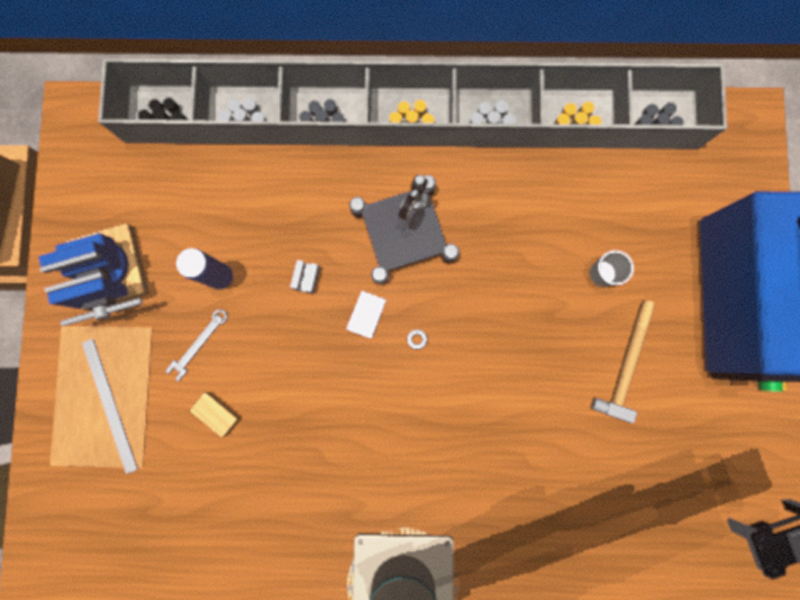

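View pics/scene0.png

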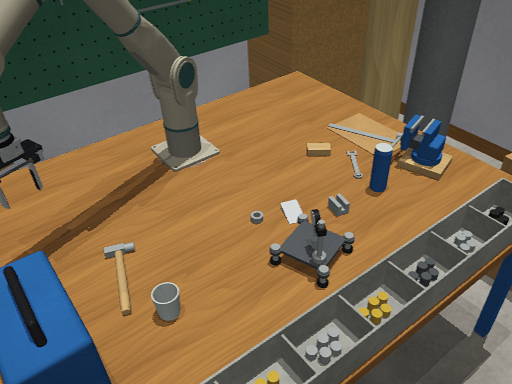

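The top view (800x600) shows the wedge as a white quad at about (366,314). The bare corner's nut is at (379,274), and the other nuts are at (357,205), (450,252) and (425,185). The collar is at (417,339) and the vee block at (305,276). The scene view shows the same layout.

```bash
cat > h.py <<'E'
import cv2,numpy as np
def ray(c,u,v,z):
    T=c["cam_to_world"];d=T[:3,:3]@[(u-c["cx"])/c["fx"],(v-c["cy"])/c["fy"],1.]
    return T[:3,3]+d*(z-T[2,3])/d[2]
def blobs(c,x0,x1,y0,y1,amin=15,smax=60,vmin=120):
    p=c["pixels"];h=cv2.cvtColor(p,cv2.COLOR_BGR2HSV)
    m=((h[...,1]<smax)&(h[...,2]>vmin)).astype(np.uint8);k=np.zeros_like(m);k[y0:y1,x0:x1]=1
    n,l,st,ce=cv2.connectedComponentsWithStats(m*k)
    return [(st[i],ce[i],(l==i).astype(np.uint8)) for i in range(1,n) if st[i][4]>=amin]
E
python3 - <<'E'
from h import *
c=dict(np.load("pics/top0.npz"))
for st,ce,m in blobs(c,180,300,105,230):
    ct=cv2.findContours(m,0,cv2.CHAIN_APPROX_NONE)[0][0]
    print(st,ce.round(1),"z62",ray(c,*ce,.062).round(4),"z12",ray(c,*ce,.012).round(4))
    if st[4]>200:
        b=cv2.boxPoints(cv2.minAreaRect(ct)); print(b.round(1).tolist())
        for q in b: print(ray(c,*q,.003).round(4),ray(c,*q,.021).round(4))
E
```

```text
[265 112  14   9  70] [272.1 115.4] z62 [ 0.8481 -0.0345  0.062 ] z12 [ 0.865  -0.0361  0.012 ]
[262 125  11   9  39] [267.7 129.8] z62 [ 0.7986 -0.0205  0.062 ] z12 [ 0.8134 -0.0215  0.012 ]
[224 127  12   8  66] [228.5 130.4] z62 [0.7948 0.1098 0.062 ] z12 [0.8094 0.1145 0.012 ]
[284 156  10  10  75] [288.3 160.3] z62 [ 0.6965 -0.0894  0.062 ] z12 [ 0.7068 -0.0934  0.012 ]
[186 167  18  20 248] [194.4 176.6] z62 [0.6378 0.2179 0.062 ] z12 [0.6456 0.2273 0.012 ]
[[185.1999969482422, 184.10000610351562], [189.8000030517578, 165.89999389648438], [203.39999389648438, 169.39999389648438], [198.89999389648438, 187.5]]
[0.6207 0.2598 0.003 ] [0.6183 0.256  0.021 ]
[0.6842 0.2465 0.003 ] [0.6809 0.2428 0.021 ]
[0.6729 0.1987 0.003 ] [0.6697 0.1958 0.021 ]
[0.6095 0.2123 0.003 ] [0.6073 0.2092 0.021 ]
[238 170  10  10  78] [242.5 174.8] z62 [0.6461 0.0602 0.062 ] z12 [0.6542 0.0628 0.012 ]
[222 187  25  29 455] [234.  201.1] z62 [0.5593 0.0859 0.062 ] z12 [0.5636 0.0896 0.012 ]
[[221.10000610351562, 210.1999969482422], [231.0, 185.39999389648438], [247.10000610351562, 191.8000030517578], [237.10000610351562, 216.6999969482422]]
[0.5324 0.1337 0.003 ] [0.5313 0.1317 0.021 ]
[0.6183 0.1018 0.003 ] [0.6159 0.1003 0.021 ]
[0.597  0.0462 0.003 ] [0.5949 0.0456 0.021 ]
[0.5114 0.0784 0.003 ] [0.5106 0.0773 0.021 ]
[261 211  12  12  88] [266.5 216.7] z62 [ 0.5101 -0.0204  0.062 ] z12 [ 0.5123 -0.0213  0.012 ]
```

Request:
carry_out(plan=[[[0.374, -0.258, 0, 0, 0, -1.2, 0.02], [0.374, -0.258, 0, 0, 0, -1.2, 0.02], [0.374, -0.258, 0, 0, 0, -1.2, 0.02], [0.374, -0.258, 0, 0, 0, -1.2, 0.02], [0.374, -0.258, 0, 0, 0, -1.2, 0.02], [0.374, -0.258, 0, 0, 0, -1.2, 0.02], [0.374, -0.258, 0, 0, 0, -1.2, 0.02], [0.374, -0.258, 0, 0, 0, -1.2, 0.02], [0.374, -0.258, 0, 0, 0, -1.2, 0.02], [0.374, -0.258, 0, 0, 0, -1.2, 0.02]]])

```text
clock: 0.93
position: [0.4589, -0.2783, 0.1784]
orientation: [-2.26, -2.182, 0.0]
wrist_force: [-0.2, -0.3, -0.4]
width: 0.0306
grip_force: 0.0
```

```bash
cat >> h.py <<'E'
from scipy.spatial.transform import Rotation as R
def go(s,xyz,yaw,deg=True):
    "shift and turn (tool axes) to pointing-down pose with tool x at yaw"
    A=R.from_rotvec(s["orientation"]);B=R.from_euler("z",yaw,degrees=True)*R.from_euler("x",180,degrees=True)
    print(s["clock"],s["position"].round(4),"F",s["wrist_force"].round(2),"shift",A.inv().apply(np.array(xyz)-s["position"]).round(4),"turn",(A.inv()*B).as_rotvec().round(3))
E
python3 - <<'E'
from h import *
from bench import env
go(env.sense(),(.493,.1145,.13),160.5)
E
```

```text
0.9333 [ 0.4589 -0.2783  0.1784] F [-0.15 -0.32 -0.36] shift [0.3937 0.0201 0.0484] turn [-0.    -0.    -1.266]
```

Request:
carry_out(plan=[[[0.394, 0.02, 0.048, 0, 0, -1.266, 0.02], [0.394, 0.02, 0.048, 0, 0, -1.266, 0.02], [0.394, 0.02, 0.048, 0, 0, -1.266, 0.02], [0.394, 0.02, 0.048, 0, 0, -1.266, 0.02], [0.394, 0.02, 0.048, 0, 0, -1.266, 0.02], [0.394, 0.02, 0.048, 0, 0, -1.266, 0.02], [0.394, 0.02, 0.048, 0, 0, -1.266, 0.02], [0.394, 0.02, 0.048, 0, 0, -1.266, 0.02], [0.394, 0.02, 0.048, 0, 0, -1.266, 0.02], [0.394, 0.02, 0.048, 0, 0, -1.266, 0.02]]])

```text
clock: 1.77
position: [0.4942, 0.1185, 0.1304]
orientation: [-0.548, -3.093, -0.005]
wrist_force: [0.4, 1.1, -0.0]
width: 0.0204
grip_force: 0.0
```

Request:
carry_out(plan=[[[0, 0, 0, 0, 0, -0.2, 0.02], [0, 0, 0, 0, 0, -0.2, 0.02], [0, 0, 0, 0, 0, -0.2, 0.02], [0, 0, 0, 0, 0, -0.2, 0.02]]])

```text
clock: 2.1
position: [0.4943, 0.1125, 0.1301]
orientation: [-0.258, -3.13, 0.0]
wrist_force: [0.3, -0.7, -0.1]
width: 0.0199
grip_force: 0.0
```

Run:
```python
from h import *
from bench import env
c=env.capture("wrist");cv2.imwrite("pics/w1.png",c["pixels"]);np.savez("pics/w1.npz",**c)
print(c["fx"],c["cx"],c["cy"],c["cam_to_world"].round(3).tolist())
go(env.sense(),(.493,.1145,.13),160.5)
```

```text
297.3186396354542 254.5740705376214 188.16605130778714 [[0.164, 0.959, 0.232, 0.427], [0.986, -0.159, -0.039, 0.124], [0.0, 0.235, -0.972, 0.336], [0.0, 0.0, 0.0, 1.0]]
2.15 [0.4945 0.1123 0.1303] F [-0.49 -0.12  0.04] shift [0.0018 0.0019 0.0003] turn [-0.    -0.     0.175]
```

View pics/w1.png

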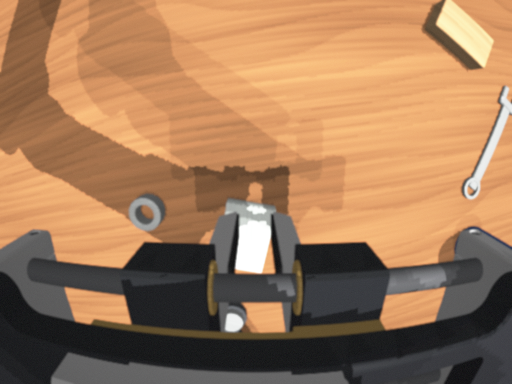

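The wrist view shows the wedge between the fingers, its heel at about (250,207), and the bare corner's nut at (234,318). The collar is at (147,212).

```bash
cat >> h.py <<'E'
def fray(c,u,v,z):
    p=np.array([u-c["cx"],v-c["cy"]]);r=np.hypot(*p);t=r/c["fx"]
    T=c["cam_to_world"];d=T[:3,:3]@np.r_[p/r*np.sin(t),np.cos(t)]
    return T[:3,3]+d*(z-T[2,3])/d[2]
E
python3 - <<'E'
from h import *
c=dict(np.load("pics/w1.npz"))
a=c["pixels"][180:340,180:320]
cv2.imwrite("pics/w1c.png",cv2.resize(a,None,fx=3.75,fy=3.75,interpolation=cv2.INTER_CUBIC))
print(fray(c,234,318,.062),fray(c,147,212,.022))
for q in [(226,200),(275,206),(226,213),(275,219)]: print(q,fray(c,*q,0).round(4),fray(c,*q,.021).round(4))
E
```

```text
[0.63987516 0.06490028 0.062     ] [ 0.5098529  -0.01652972  0.022     ]
(226, 200) [0.5161 0.0752 0.    ] [0.5106 0.0783 0.021 ]
(275, 206) [0.5329 0.1311 0.    ] [0.5263 0.1307 0.021 ]
(226, 213) [0.532  0.0721 0.    ] [0.5255 0.0754 0.021 ]
(275, 219) [0.5491 0.1288 0.    ] [0.5415 0.1285 0.021 ]
```

View pics/w1c.png

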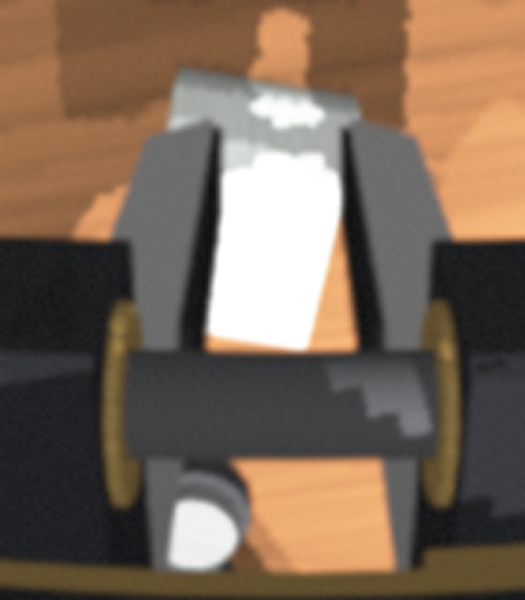

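Request:
carry_out(plan=[[[0.001, 0.002, 0, 0, 0, 0.175, 0.02], [0.001, 0.002, 0.04, 0, 0, 0.175, 0.02], [0.001, 0.002, 0.08, 0, 0, 0.175, 0.02], [0.001, 0.002, 0.1, 0, 0, 0.175, 0.02], [0.001, 0.002, 0.1, 0, 0, 0.175, 0.02], [0.001, 0.002, 0.1, 0, 0, 0.175, 0.02], [0.001, 0.002, 0.1, 0, 0, 0.175, 0.02]]])

```text
clock: 2.73
position: [0.4949, 0.1153, 0.0317]
orientation: [0.528, 3.095, 0.002]
wrist_force: [-0.6, 0.6, -0.0]
width: 0.02
grip_force: 0.0
```

Run:
```python
from h import *
from bench import env
c=env.capture("wrist");cv2.imwrite("pics/w2.png",c["pixels"][150:350,130:390])
go(env.sense(),(.493,.1145,.010),160.5)
```

```text
2.7833 [0.4953 0.1154 0.0321] F [0.37 0.17 0.55] shift [ 0.0019 -0.0016  0.022 ] turn [0.002 0.002 0.003]
```

View pics/w2.png

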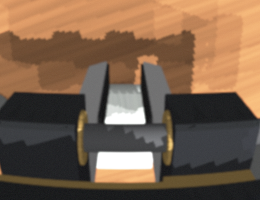

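The crop shows the fingertips, at (95,65) and (150,65), behind the heel face at about (125,88) and centred on it. I'll go down.

Request:
carry_out(plan=[[[0.002, -0.001, 0.01, 0, 0, 0, 0.02], [0.002, -0.001, 0.022, 0, 0, 0, 0.02], [0.002, -0.001, 0.022, 0, 0, 0, 0.02], [-0.01, -0.001, 0.022, 0, 0, 0, 0.02], [-0.02, -0.001, 0.022, 0, 0, 0, 0.02], [-0.025, -0.001, 0.022, 0, 0, 0, 0.02], [-0.025, -0.001, 0.022, 0, 0, 0, 0.02]]])

```text
clock: 3.37
position: [0.5194, 0.1051, 0.0094]
orientation: [0.53, 3.094, 0.002]
wrist_force: [-0.4, 0.3, 1.5]
width: 0.0202
grip_force: 0.0
```

Request:
carry_out(plan=[[[-0.005, 0, 0, 0, 0, 0, 0.02], [-0.01, 0, 0, 0, 0, 0, 0.02], [-0.015, 0, 0, 0, 0, 0, 0.02], [-0.02, 0, 0, 0, 0, 0, 0.02], [-0.025, 0, 0, 0, 0, 0, 0.02], [-0.03, 0, 0, 0, 0, 0, 0.02], [-0.035, 0, 0, 0, 0, 0, 0.02], [-0.04, 0, 0, 0, 0, 0, 0.02], [-0.045, 0, 0, 0, 0, 0, 0.02], [-0.045, 0, 0, 0, 0, 0, 0.02]]])

```text
clock: 4.2
position: [0.5609, 0.0903, 0.0084]
orientation: [0.528, 3.096, 0.0]
wrist_force: [0.2, 0.3, 0.5]
width: 0.0201
grip_force: 0.0
```

Run:
```python
from h import *
from bench import env
c=env.capture("top");np.savez("pics/t2.npz",**c)
cv2.imwrite("pics/t2.png",cv2.resize(c["pixels"][110:240,170:330],None,fx=4,fy=4,interpolation=cv2.INTER_CUBIC))
go(env.sense(),(.590,.080,.010),160.5)
```

```text
4.25 [0.5601 0.0906 0.0084] F [-0.49 -0.44  0.44] shift [-0.0317 -0.0001 -0.0016] turn [0.    0.    0.003]
```

View pics/t2.png

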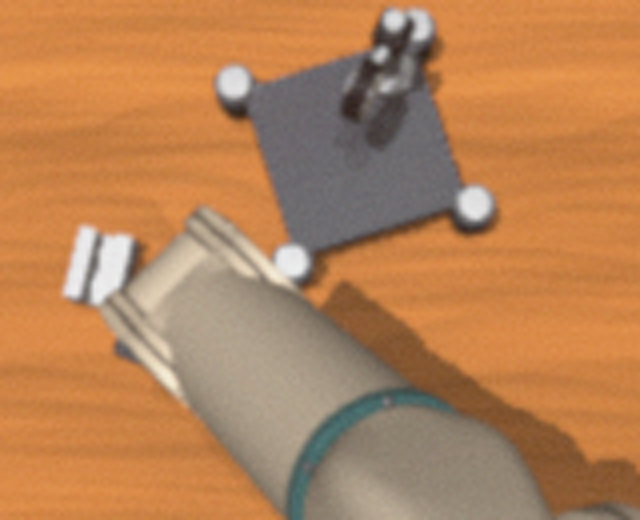

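The arm hides the wedge here. The stand hasn't moved, with its nut still at about (292,262). I'll push on more slowly.

Request:
carry_out(plan=[[[-0.003, 0, -0.001, 0, 0, 0, 0.02], [-0.006, 0, -0.001, 0, 0, 0, 0.02], [-0.009, 0, -0.001, 0, 0, 0, 0.02], [-0.012, 0, -0.001, 0, 0, 0, 0.02], [-0.015, 0, -0.001, 0, 0, 0, 0.02], [-0.018, 0, -0.001, 0, 0, 0, 0.02], [-0.021, 0, -0.001, 0, 0, 0, 0.02], [-0.023, 0, -0.001, 0, 0, 0, 0.02]]])

```text
clock: 4.92
position: [0.5818, 0.0831, 0.0095]
orientation: [0.527, 3.097, 0.0]
wrist_force: [-0.5, -0.7, -0.4]
width: 0.02
grip_force: 0.0
```

Request:
carry_out(plan=[[[-0.001, 0, 0, 0, 0, 0, 0.02], [-0.002, 0, 0, 0, 0, 0, 0.02], [-0.003, 0, 0, 0, 0, 0, 0.02], [-0.004, 0, 0, 0, 0, 0, 0.02]]])

```text
clock: 5.25
position: [0.5851, 0.082, 0.0095]
orientation: [-0.526, -3.097, 0.0]
wrist_force: [-0.1, 0.5, 0.1]
width: 0.0203
grip_force: 0.0
```

Run:
```python
from h import *
from bench import env
c=env.capture("wrist");np.savez("pics/w3.npz",**c)
cv2.imwrite("pics/w3.png",cv2.resize(c["pixels"][190:350,150:350],None,fx=4,fy=3.75,interpolation=cv2.INTER_CUBIC))
go(env.sense(),(.590,.080,.010),160.5)
```

```text
5.3 [0.5853 0.0818 0.0095] F [ 0.47 -0.37  0.82] shift [-0.005  -0.0002 -0.0005] turn [0.    0.    0.003]
```

View pics/w3.png

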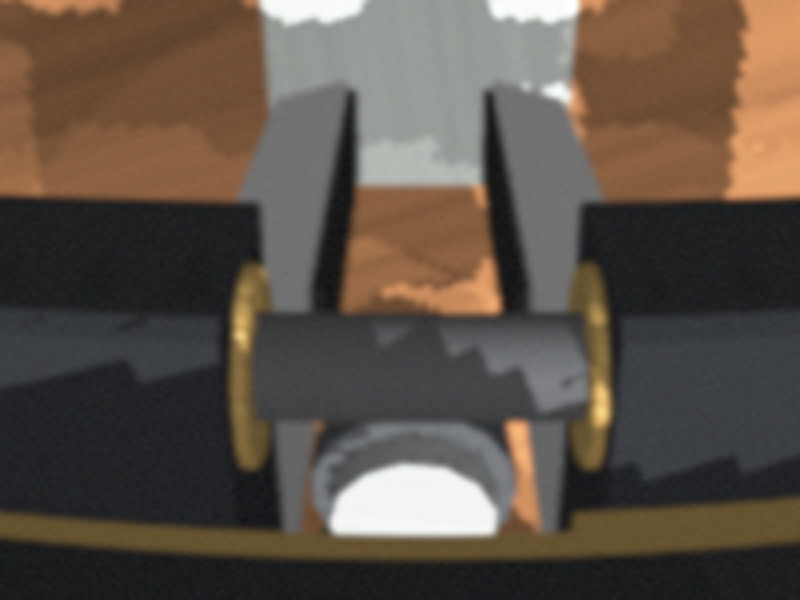

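The crop shows the wedge's thin edge at about (420,185), with the body of the wedge running upwards past the fingertips at y=90. That puts it on the robot side of the fingers, which I didn't expect, so I'll put numbers on it.

Run:
```python
from h import *
c=dict(np.load("pics/w3.npz"))
T=c["cam_to_world"]; print(T[:3,3].round(3),T[:3,2].round(3))
for x in (230,255,280):
    col=c["pixels"][140:250:4,x]; print(x,[tuple(int(t) for t in q) for q in col])
for st,ce,m in blobs(c,150,350,120,260,100,50,100): print(st,ce)
for q in [(255,239),(217,190),(293,190),(255,214)]: print(q,fray(c,*q,.003).round(4),fray(c,*q,.0095).round(4))
h=cv2.hconcat([c["pixels"],dict(np.load("pics/w1.npz"))["pixels"]]);cv2.imwrite("pics/cmp.png",cv2.resize(h,(800,300),interpolation=cv2.INTER_AREA))
```

```text
[0.521 0.105 0.216] [ 0.223 -0.078 -0.972]
230 [(249, 250, 248), (248, 250, 248), (248, 250, 248), (248, 250, 248), (248, 250, 248), (249, 250, 249), (249, 250, 249), (249, 250, 249), (249, 250, 248), (248, 250, 248), (248, 250, 248), (248, 250, 248), (248, 249, 248), (248, 249, 247), (171, 175, 171), (148, 152, 147), (151, 153, 150), (151, 154, 150), (139, 143, 140), (114, 115, 115), (114, 114, 115), (114, 115, 115), (114, 113, 114), (114, 114, 114), (113, 112, 114), (110, 109, 110), (102, 101, 102), (83, 82, 83)]
255 [(250, 251, 250), (250, 251, 250), (250, 251, 250), (249, 251, 249), (249, 251, 249), (249, 250, 249), (248, 250, 248), (248, 250, 248), (248, 250, 248), (248, 250, 248), (249, 250, 248), (249, 251, 249), (179, 182, 178), (150, 154, 150), (154, 156, 153), (151, 155, 151), (152, 156, 151), (153, 157, 152), (154, 158, 154), (154, 157, 153), (155, 158, 153), (155, 158, 153), (179, 182, 178), (180, 185, 179), (179, 184, 179), (86, 109, 143), (63, 93, 134), (61, 92, 133)]
280 [(254, 254, 254), (254, 255, 254), (254, 254, 254), (249, 251, 249), (249, 251, 249), (249, 251, 249), (249, 251, 249), (249, 251, 249), (249, 251, 249), (249, 250, 249), (249, 250, 249), (249, 251, 249), (250, 251, 250), (251, 252, 250), (173, 177, 173), (153, 158, 153), (156, 159, 155), (157, 160, 156), (169, 172, 168), (113, 112, 113), (114, 113, 113), (112, 112, 112), (114, 114, 114), (114, 114, 114), (114, 114, 114), (113, 113, 113), (113, 112, 112), (104, 105, 105)]
[  210   120    90   140 10055] [254.43401293 181.26275485]
(255, 239) [0.6078 0.0748 0.003 ] [0.6052 0.0757 0.0095]
(217, 190) [0.5615 0.0612 0.003 ] [0.5603 0.0625 0.0095]
(293, 190) [0.5802 0.1143 0.003 ] [0.5783 0.1141 0.0095]
(255, 214) [0.5884 0.0816 0.003 ] [0.5864 0.0823 0.0095]
```

View pics/cmp.png

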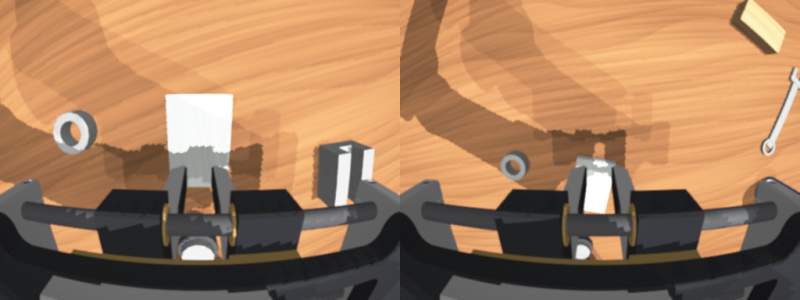

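Run:
```python
from h import *
from bench import env
c=dict(np.load("pics/w3.npz"))
for st,ce,m in blobs(c,150,350,90,260,100,50,100):
    col=np.where(m[:,255])[0]; print(st,col.min(),col.max())
    for r in (col.min()+3,150,180):
        w=np.where(m[r])[0]; 
        for z in (.003,.012,.021): print(r,z,fray(c,w.min(),r,z).round(4),fray(c,w.max(),r,z).round(4))
c1=dict(np.load("pics/w1.npz")); print(cv2.mean(c1["pixels"][202:212,240:262]))
s=env.sense();print(s["position"],s["wrist_force"].round(2),s["joint_efforts"].round(1))
p=s["position"]; print("tip proj check",p)
```

```text
[  210   120    90   140 10055] 120 239
123 0.003 [0.5142 0.0751 0.003 ] [0.5342 0.1324 0.003 ]
123 0.012 [0.5144 0.0763 0.012 ] [0.5337 0.1312 0.012 ]
123 0.021 [0.5147 0.0776 0.021 ] [0.5331 0.1301 0.021 ]
150 0.003 [0.5327 0.069  0.003 ] [0.5525 0.1255 0.003 ]
150 0.012 [0.5322 0.0705 0.012 ] [0.5512 0.1247 0.012 ]
150 0.021 [0.5317 0.072  0.021 ] [0.5499 0.1238 0.021 ]
180 0.003 [0.5537 0.0618 0.003 ] [0.5732 0.1173 0.003 ]
180 0.012 [0.5523 0.0636 0.012 ] [0.571  0.1168 0.012 ]
180 0.021 [0.5509 0.0654 0.021 ] [0.5687 0.1163 0.021 ]
(187.65454545454546, 192.4090909090909, 191.93181818181816, 0.0)
[0.5853341  0.08184758 0.00952009] [ 0.47 -0.37  0.82] [ -0.2 -54.7  -7.4 -11.   -0.1   0.1   0. ]
tip proj check [0.5853341  0.08184758 0.00952009]
```

The wedge hasn't moved: its heel is still at x≈0.523 and its thin edge at 0.608. The open fingers must have passed over it, so their tips sit higher than the TCP. I'll back up, shut the fingers so the tips are at the TCP, and try again.

Request:
carry_out(plan=[[[0, 0, -0.03, 0, 0, 0, 0.02], [0, 0, -0.06, 0, 0, 0, 0.0], [0.03, 0, -0.06, 0, 0, 0, 0.0], [0.06, 0, -0.06, 0, 0, 0, 0.0], [0.1, 0, -0.06, 0, 0, 0, 0.0], [0.1, 0, -0.06, 0, 0, 0, 0.0], [0.1, 0, -0.06, 0, 0, 0, 0.0], [0.1, 0, -0.06, 0, 0, 0, 0.0]]])

```text
clock: 5.97
position: [0.4918, 0.115, 0.0698]
orientation: [0.526, 3.096, 0.0]
wrist_force: [-0.0, -0.6, -0.0]
width: 0.0006
grip_force: 0.0
```

Run:
```python
from h import *
from bench import env
s=env.sense();go(s,(.489,.116,.009),160.5);print(s["width"])
c=env.capture("wrist");np.savez("pics/w4.npz",**c)
cv2.imwrite("pics/w4.png",cv2.resize(c["pixels"][150:350,130:380],(750,600),interpolation=cv2.INTER_CUBIC))
```

```text
5.9667 [0.4918 0.115  0.0698] F [-0.03 -0.56 -0.05] shift [ 0.003  -0.      0.0608] turn [0.    0.001 0.004]
0.0005837175704013233
```

View pics/w4.png

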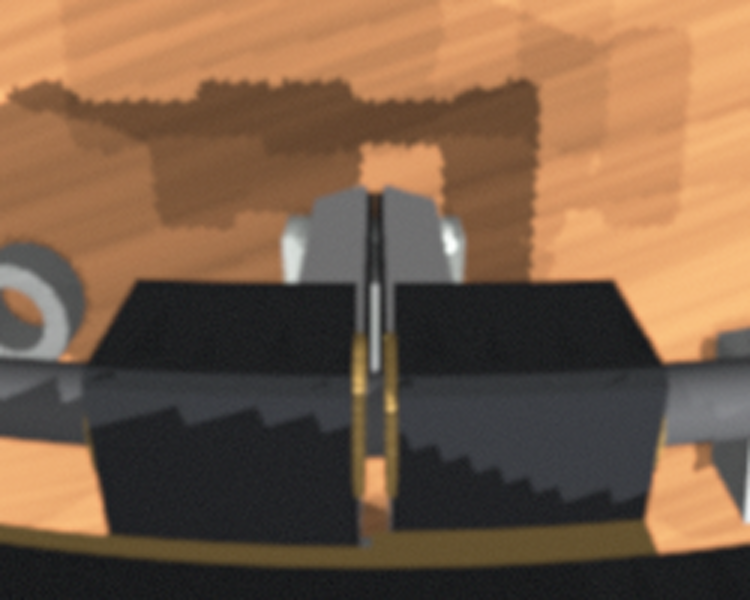

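The crop shows the shut fingertips at (375,190), in front of the heel, whose two ends show at (295,245) and (452,245). I'll go down and push a short way.

Request:
carry_out(plan=[[[0.003, 0, 0.03, 0, 0, 0, 0], [0.003, 0, 0.05, 0, 0, 0, 0], [0.003, 0, 0.061, 0, 0, 0, 0], [0.003, 0, 0.061, 0, 0, 0, 0], [0.003, 0, 0.061, 0, 0, 0, 0], [-0.007, 0, 0.061, 0, 0, 0, 0], [-0.017, 0, 0.061, 0, 0, 0, 0], [-0.027, 0, 0.061, 0, 0, 0, 0], [-0.032, 0, 0.061, 0, 0, 0, 0], [-0.037, 0, 0.061, 0, 0, 0, 0]]])

```text
clock: 6.85
position: [0.5272, 0.1021, 0.0089]
orientation: [0.529, 3.096, 0.001]
wrist_force: [0.7, -0.1, 0.3]
width: 0.0002
grip_force: 0.0
```

```bash
cat >> h.py <<'E'
def wedge(c):
    for st,ce,m in blobs(c,150,350,90,260,60,50,100):
        r=[(i,np.where(m[i])[0].min(),np.where(m[i])[0].max()) for i in range(st[1],st[1]+st[3],8)]
        print(st,r,"top pt",fray(c,*ce,.012).round(4))
E
python3 - <<'E'
from h import *
from bench import env
s=env.sense();go(s,(.590,.080,.009),160.5)
c=env.capture("wrist");np.savez("pics/w5.npz",**c);wedge(c)
for z in (0,.021):print(fray(c,255,205,z))
E
```

```text
6.85 [0.5272 0.1021 0.0089] F [ 0.7  -0.09  0.33] shift [-0.0666  0.0001 -0.    ] turn [0.001 0.001 0.002]
[ 214  203   82   51 3046] [(203, np.int64(219), np.int64(290)), (211, np.int64(214), np.int64(295)), (219, np.int64(215), np.int64(294)), (227, np.int64(216), np.int64(294)), (235, np.int64(216), np.int64(294)), (243, np.int64(217), np.int64(293)), (251, np.int64(250), np.int64(250))] top pt [0.5338 0.1005 0.012 ]
[0.52460245 0.10381913 0.        ]
[0.5185449  0.10590026 0.021     ]
```

Run:
```python
from h import *
for n in("w4","w5"):
    c=dict(np.load(f"pics/{n}.npz"));print(n)
    for x in (218,222,255,288,292):
        print(x,[int(v) for v in c["pixels"][196:256:3,x].max(1)],[int(v) for v in np.ptp(c["pixels"][196:256:3,x].astype(int),axis=1)])
c=dict(np.load("pics/w5.npz"))
a=c["pixels"][170:270,190:320];b=dict(np.load("pics/w3.npz"))["pixels"][170:270,190:320]
cv2.imwrite("pics/w5.png",cv2.resize(a,(780,600),interpolation=cv2.INTER_CUBIC))
```

```text
w4
218 [108, 111, 118, 122, 122, 127, 132, 136, 155, 169, 165, 159, 147, 156, 167, 164, 81, 28, 30, 33] [56, 59, 63, 65, 63, 69, 70, 73, 82, 89, 89, 85, 79, 85, 88, 88, 38, 2, 1, 2]
222 [104, 101, 118, 120, 122, 130, 134, 137, 143, 166, 164, 155, 152, 160, 167, 161, 85, 32, 30, 31] [55, 54, 62, 63, 65, 69, 71, 71, 76, 90, 89, 77, 77, 83, 88, 87, 39, 4, 3, 4]
255 [104, 183, 218, 225, 227, 225, 127, 64, 55, 48, 60, 72, 51, 53, 55, 65, 116, 165, 164, 163] [54, 99, 117, 119, 119, 121, 64, 24, 20, 3, 0, 2, 0, 1, 2, 1, 1, 0, 3, 3]
288 [126, 129, 125, 124, 116, 120, 127, 132, 126, 122, 123, 130, 130, 123, 125, 121, 63, 30, 30, 31] [67, 69, 67, 66, 61, 65, 70, 68, 66, 65, 67, 69, 70, 67, 67, 63, 24, 2, 2, 5]
292 [120, 128, 125, 121, 117, 122, 131, 132, 124, 124, 126, 131, 127, 124, 125, 117, 58, 32, 32, 32] [64, 68, 66, 64, 61, 67, 70, 69, 66, 66, 65, 70, 67, 67, 66, 63, 22, 3, 2, 4]
w5
218 [120, 117, 116, 119, 136, 151, 152, 153, 153, 156, 156, 154, 151, 152, 151, 158, 92, 36, 34, 31] [62, 61, 45, 5, 3, 4, 4, 3, 3, 4, 6, 4, 4, 4, 5, 5, 3, 2, 3, 1]
222 [117, 118, 113, 123, 139, 148, 152, 153, 152, 152, 152, 152, 154, 154, 154, 175, 96, 34, 34, 34] [62, 62, 40, 3, 4, 3, 4, 4, 5, 4, 6, 3, 4, 4, 4, 5, 1, 1, 4, 2]
255 [109, 103, 102, 122, 137, 150, 91, 51, 49, 51, 53, 51, 50, 50, 51, 54, 65, 89, 92, 90] [57, 55, 32, 3, 4, 4, 2, 2, 1, 1, 2, 2, 2, 1, 2, 0, 1, 2, 4, 2]
288 [130, 127, 113, 123, 139, 162, 167, 228, 250, 250, 250, 250, 250, 252, 254, 254, 168, 32, 30, 34] [69, 67, 41, 4, 4, 4, 5, 4, 3, 3, 2, 2, 2, 1, 1, 1, 5, 3, 2, 2]
292 [135, 138, 126, 121, 142, 169, 166, 181, 251, 251, 251, 251, 251, 254, 255, 255, 146, 31, 36, 31] [71, 73, 59, 12, 4, 4, 4, 6, 2, 1, 2, 2, 2, 2, 1, 2, 6, 3, 2, 1]
```

Pixel rows show the fingertips cutting across the heel edge without moving it. So the real tips sit at least 12 mm above the reported TCP. I'll back off and find the bench by feel in small steps.

Request:
carry_out(plan=[[[0.01, 0, -0.01, 0, 0, 0, 0], [0.03, 0, -0.01, 0, 0, 0, 0], [0.042, 0, 0, 0, 0, 0, 0], [0.042, 0, 0.003, 0, 0, 0, 0], [0.042, 0, 0.006, 0, 0, 0, 0], [0.042, 0, 0.008, 0, 0, 0, 0], [0.042, 0, 0.008, 0, 0, 0, 0], [0.042, 0, 0.008, 0, 0, 0, 0]]])

```text
clock: 7.57
position: [0.4867, 0.1164, 0.0005]
orientation: [0.528, 3.096, 0.0]
wrist_force: [-0.1, 0.3, -0.1]
width: 0.0001
grip_force: 0.0
```

Run:
```python
from h import *
from bench import env
c=env.capture("wrist");np.savez("pics/w6.npz",**c)
s=env.sense();go(s,(.488,.116,.0),160.5);print(s["joint_pos"].round(3))
a=c["pixels"][170:290,175:335]
cv2.imwrite("pics/w6.png",cv2.resize(a,(800,600),interpolation=cv2.INTER_CUBIC))
for x in (235,245,262,270): print(x,[int(v) for v in c["pixels"][190:250:3,x].max(1)],[int(v) for v in np.ptp(c["pixels"][190:250:3,x].astype(int),axis=1)])
```

```text
7.6167 [0.4867 0.1164 0.0006] F [-0.34  0.33 -0.31] shift [-0.0014  0.      0.0006] turn [0.    0.    0.003]
[ 0.01   0.747 -0.452  2.062  0.693  0.484  0.267]
235 [116, 118, 110, 107, 107, 113, 114, 109, 113, 114, 114, 115, 116, 116, 114, 114, 115, 115, 68, 33] [60, 62, 57, 55, 56, 59, 60, 58, 55, 13, 3, 2, 1, 1, 1, 0, 1, 0, 1, 3]
245 [117, 107, 107, 109, 114, 114, 110, 115, 115, 117, 116, 115, 116, 116, 114, 115, 115, 115, 69, 32] [61, 55, 55, 55, 59, 61, 57, 55, 5, 1, 1, 0, 1, 2, 1, 1, 1, 1, 2, 2]
262 [201, 170, 112, 115, 109, 112, 109, 106, 115, 114, 113, 116, 115, 117, 115, 117, 115, 116, 72, 36] [108, 90, 57, 60, 55, 59, 57, 42, 0, 1, 0, 1, 0, 2, 1, 1, 1, 0, 1, 3]
270 [204, 174, 115, 111, 110, 110, 104, 103, 108, 114, 115, 115, 114, 114, 115, 115, 116, 116, 68, 34] [108, 93, 61, 59, 58, 57, 54, 55, 30, 0, 1, 1, 1, 0, 1, 0, 0, 1, 1, 3]
```

Request:
carry_out(plan=[[[0, 0, 0.001, 0, 0, 0, 0], [0, 0, 0.002, 0, 0, 0, 0], [0, 0, 0.003, 0, 0, 0, 0], [0, 0, 0.004, 0, 0, 0, 0], [0, 0, 0.005, 0, 0, 0, 0], [0, 0, 0.005, 0, 0, 0, 0]]])

```text
clock: 8.12
position: [0.4859, 0.1166, -0.0047]
orientation: [-0.526, -3.097, 0.0]
wrist_force: [-0.1, -1.3, -0.6]
width: 0.0009
grip_force: 0.0
```

Request:
carry_out(plan=[[[0, 0, 0.001, 0, 0, 0, 0], [0, 0, 0.002, 0, 0, 0, 0], [0, 0, 0.003, 0, 0, 0, 0], [0, 0, 0.003, 0, 0, 0, 0]]])

```text
clock: 8.45
position: [0.4859, 0.1166, -0.0077]
orientation: [-0.526, -3.097, 0.0]
wrist_force: [0.6, -0.8, -0.1]
width: 0.0007
grip_force: 0.0
```

Request:
carry_out(plan=[[[0, 0, 0.001, 0, 0, 0, 0], [0, 0, 0.002, 0, 0, 0, 0], [0, 0, 0.003, 0, 0, 0, 0], [0, 0, 0.003, 0, 0, 0, 0]]])

```text
clock: 8.78
position: [0.4859, 0.1166, -0.0107]
orientation: [-0.527, -3.097, 0.0]
wrist_force: [1.2, 0.1, -0.2]
width: 0.0002
grip_force: 0.0
```

Request:
carry_out(plan=[[[0, 0, 0.001, 0, 0, 0, 0], [0, 0, 0.002, 0, 0, 0, 0], [0, 0, 0.003, 0, 0, 0, 0], [0, 0, 0.003, 0, 0, 0, 0]]])

```text
clock: 9.12
position: [0.4859, 0.1166, -0.0137]
orientation: [-0.526, -3.097, 0.0]
wrist_force: [-0.3, 1.0, -0.2]
width: 0.0007
grip_force: 0.0
```

Request:
carry_out(plan=[[[0, 0, 0.001, 0, 0, 0, 0], [0, 0, 0.002, 0, 0, 0, 0], [0, 0, 0.003, 0, 0, 0, 0], [0, 0, 0.003, 0, 0, 0, 0]]])

```text
clock: 9.45
position: [0.4859, 0.1166, -0.0167]
orientation: [-0.526, -3.097, 0.0]
wrist_force: [0.2, 0.0, 0.0]
width: 0.0005
grip_force: 0.0
```

Run:
```python
from h import *
from bench import env
c=env.capture("wrist");np.savez("pics/w7.npz",**c)
s=env.sense();print(s["position"],s["wrist_force"].round(2),s["joint_efforts"].round(2),c["cam_to_world"][:3,3].round(4))
a=c["pixels"][150:300,155:355]
cv2.imwrite("pics/w7.png",cv2.resize(a,(800,600),interpolation=cv2.INTER_CUBIC))
```

```text
[ 0.48590357  0.11660072 -0.01662195] [-0.38 -0.2  -0.87] [-1.000e-02 -4.874e+01 -4.810e+00 -7.120e+00 -2.000e-02  2.000e-02
 -1.000e-02] [0.4215 0.1396 0.1895]
```

View pics/w7.png

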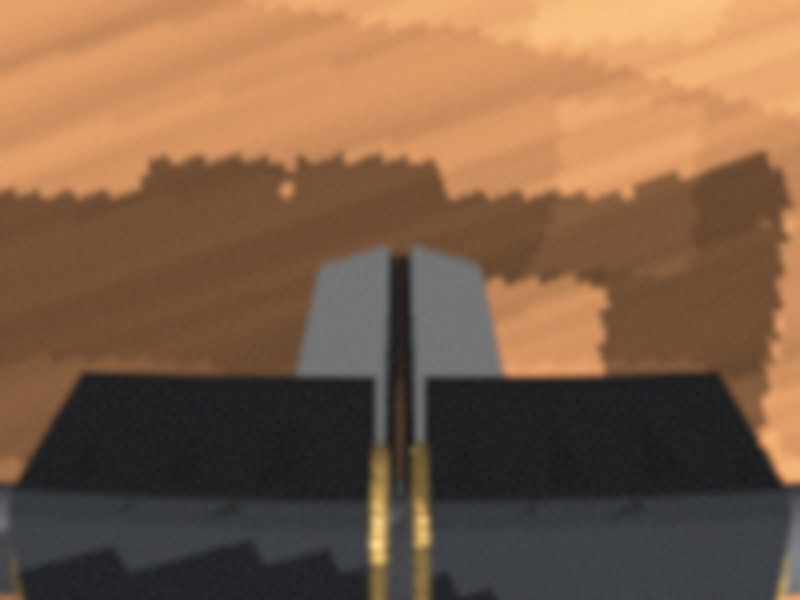

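The fingertips, at (400,250), are clear of the bench, and their shadow is well away from them. I'll keep feeling downwards.

Request:
carry_out(plan=[[[0, 0, 0.001, 0, 0, 0, 0], [0, 0, 0.002, 0, 0, 0, 0], [0, 0, 0.003, 0, 0, 0, 0], [0, 0, 0.003, 0, 0, 0, 0]]])

```text
clock: 9.83
position: [0.4859, 0.1166, -0.0197]
orientation: [-0.526, -3.097, 0.0]
wrist_force: [-0.0, 0.5, 0.9]
width: 0.0007
grip_force: 0.0
```

Request:
carry_out(plan=[[[0, 0, 0.001, 0, 0, 0, 0], [0, 0, 0.002, 0, 0, 0, 0], [0, 0, 0.003, 0, 0, 0, 0], [0, 0, 0.003, 0, 0, 0, 0]]])

```text
clock: 10.17
position: [0.4859, 0.1166, -0.0227]
orientation: [-0.527, -3.097, 0.0]
wrist_force: [-0.5, 0.3, 0.0]
width: 0.0003
grip_force: 0.0
```

Request:
carry_out(plan=[[[0, 0, 0.001, 0, 0, 0, 0], [0, 0, 0.002, 0, 0, 0, 0], [0, 0, 0.003, 0, 0, 0, 0], [0, 0, 0.003, 0, 0, 0, 0]]])

```text
clock: 10.5
position: [0.4859, 0.1166, -0.0257]
orientation: [-0.527, -3.097, 0.0]
wrist_force: [-0.4, 0.6, -0.6]
width: 0.0005
grip_force: 0.0
```

Request:
carry_out(plan=[[[0, 0, 0.001, 0, 0, 0, 0], [0, 0, 0.002, 0, 0, 0, 0], [0, 0, 0.003, 0, 0, 0, 0], [0, 0, 0.003, 0, 0, 0, 0]]])

```text
clock: 10.83
position: [0.4862, 0.1166, -0.0268]
orientation: [0.526, 3.096, -0.001]
wrist_force: [-3.3, -0.8, 19.6]
width: 0.0003
grip_force: 9.9
```

Contact: the bench is reached at a TCP z of about -0.0265, so the real tips are 26.5 mm above the reported TCP. I'll raise them to about 7 mm and start pushing.

Request:
carry_out(plan=[[[0, 0, -0.005, 0, 0, 0, 0], [0, 0, -0.009, 0, 0, 0, 0], [-0.007, 0, -0.009, 0, 0, 0, 0], [-0.014, 0, -0.009, 0, 0, 0, 0], [-0.021, 0, -0.009, 0, 0, 0, 0], [-0.026, 0, -0.009, 0, 0, 0, 0], [-0.031, 0, -0.009, 0, 0, 0, 0], [-0.035, 0, -0.009, 0, 0, 0, 0], [-0.039, 0, -0.009, 0, 0, 0, 0], [-0.043, 0, -0.009, 0, 0, 0, 0]]])

```text
clock: 11.67
position: [0.5265, 0.1022, -0.0198]
orientation: [-0.526, -3.096, 0.0]
wrist_force: [-0.7, -0.5, -0.0]
width: 0.0009
grip_force: 0.4
```

Run:
```python
from h import *
from bench import env
s=env.sense();go(s,(.590,.080,-.0195),160.5)
c=env.capture("wrist")
for x in (222,228,284,290,296):
    q=c["pixels"][190:260,x].astype(int);w=np.where((np.ptp(q,axis=1)<15)&(q.max(1)>117))[0]+190
    if len(w): print(x,w.min(),fray(c,x,w.min(),0).round(4))
```

```text
11.6667 [ 0.5265  0.1022 -0.0198] F [-0.69 -0.5  -0.04] shift [-0.0672 -0.     -0.0003] turn [-0.    -0.001  0.004]
222 237 [0.5299 0.0781 0.    ]
228 237 [0.5312 0.082  0.    ]
284 236 [0.5431 0.1181 0.    ]
290 236 [0.5445 0.122  0.    ]
296 238 [0.5474 0.1255 0.    ]
```

The wedge is now moving and staying square. I'll continue.

Request:
carry_out(plan=[[[-0.005, 0, 0, 0, 0, 0, 0], [-0.01, 0, 0, 0, 0, 0, 0], [-0.015, 0, 0, 0, 0, 0, 0], [-0.02, 0, 0, 0, 0, 0, 0], [-0.025, 0, 0, 0, 0, 0, 0], [-0.03, 0, 0, 0, 0, 0, 0], [-0.035, 0, 0, 0, 0, 0, 0], [-0.04, 0, 0, 0, 0, 0, 0], [-0.045, 0, 0, 0, 0, 0, 0], [-0.049, 0, 0, 0, 0, 0, 0]]])

```text
clock: 12.55
position: [0.5735, 0.086, -0.0195]
orientation: [0.527, 3.097, 0.0]
wrist_force: [-1.8, 0.4, 0.7]
width: 0.0003
grip_force: 0.7
```

```bash
cat >> h.py <<'E'
def heel(c):
    P=[]
    for x in range(215,300,3):
        q=c["pixels"][190:262,x].astype(int);w=np.where((np.ptp(q,axis=1)<15)&(q.max(1)>119))[0]+190
        if len(w): P.append(fray(c,x,w.min(),0))
    P=np.array(P);L=cv2.fitLine(P[:,:2].astype(np.float32),cv2.DIST_HUBER,0,.001,.001).ravel()
    y=np.sort(P[:,1]);print("heel angle",np.degrees(np.arctan2(L[1],L[0])).round(1),"pt",L[2:],"y",y[[0,-1]],len(P))
def nuts(c):
    for st,ce,m in blobs(c,215,300,112,190,25): print(ray(c,*ce,.062)[:2].round(4),st[4],end=" ")
    print()
E
python3 - <<'E'
from h import *
from bench import env
s=env.sense();go(s,(.590,.080,-.0195),160.5)
heel(env.capture("wrist"));nuts(env.capture("top"));nuts(dict(np.load("pics/top0.npz")))
E
```

```text
12.55 [ 0.5735  0.086  -0.0195] F [-1.81  0.36  0.65] shift [-0.0176 -0.0002  0.    ] turn [0.    0.    0.003]
heel angle 69.6 pt [0.58034444 0.08363875] y [0.0571415  0.10918646] 25
[ 0.848  -0.0336] 69 [ 0.7991 -0.0205] 41 [0.7948 0.1098] 66 [ 0.6965 -0.0894] 75 [0.6358 0.0945] 862 
[ 0.8481 -0.0345] 70 [ 0.7986 -0.0205] 39 [0.7948 0.1098] 66 [ 0.6965 -0.0894] 75 [0.6461 0.0602] 78
```

Request:
carry_out(plan=[[[-0.002, 0, 0, 0, 0, 0, 0], [-0.004, 0, 0, 0, 0, 0, 0], [-0.006, 0, 0, 0, 0, 0, 0], [-0.008, 0, 0, 0, 0, 0, 0], [-0.01, 0, 0, 0, 0, 0, 0], [-0.012, 0, 0, 0, 0, 0, 0], [-0.013, 0, 0, 0, 0, 0, 0]]])

```text
clock: 13.23
position: [0.5854, 0.0819, -0.0195]
orientation: [0.527, 3.097, 0.0]
wrist_force: [-1.7, -0.2, 1.0]
width: 0.0003
grip_force: 0.9
```

Request:
carry_out(plan=[[[-0.0005, 0, 0, 0, 0, 0, 0], [-0.001, 0, 0, 0, 0, 0, 0], [-0.0015, 0, 0, 0, 0, 0, 0], [-0.002, 0, 0, 0, 0, 0, 0]]])

```text
clock: 13.57
position: [0.5869, 0.0813, -0.0195]
orientation: [-0.526, -3.097, 0.0]
wrist_force: [-0.2, 0.6, 1.2]
width: 0.0003
grip_force: 0.9
```

Request:
carry_out(plan=[[[-0.0005, 0, 0, 0, 0, 0, 0], [-0.001, 0, 0, 0, 0, 0, 0], [-0.0015, 0, 0, 0, 0, 0, 0], [-0.002, 0, 0, 0, 0, 0, 0]]])

```text
clock: 13.9
position: [0.5889, 0.0806, -0.0195]
orientation: [-0.527, -3.097, 0.0]
wrist_force: [-0.3, 0.7, 1.7]
width: 0.0007
grip_force: 0.9
```

Request:
carry_out(plan=[[[-0.0005, 0, 0, 0, 0, 0, 0], [-0.001, 0, 0, 0, 0, 0, 0], [-0.0015, 0, 0, 0, 0, 0, 0]]])

```text
clock: 14.15
position: [0.5902, 0.0801, -0.0195]
orientation: [-0.527, -3.097, 0.0]
wrist_force: [-1.5, 1.4, 1.4]
width: 0.0007
grip_force: 1.4
```

Request:
carry_out(plan=[[[-0.0005, 0, 0, 0, 0, 0, 0], [-0.001, 0, 0, 0, 0, 0, 0], [-0.0015, 0, 0, 0, 0, 0, 0]]])

```text
clock: 14.4
position: [0.5907, 0.08, -0.0195]
orientation: [-0.526, -3.096, 0.0]
wrist_force: [-5.2, 1.4, 4.2]
width: 0.0002
grip_force: 2.8
```

Request:
carry_out(plan=[[[-0.0003, 0, 0, 0, 0, 0, 0], [-0.0005, 0, 0, 0, 0, 0, 0], [-0.0005, 0, 0, 0, 0, 0, 0]]])

```text
clock: 14.65
position: [0.5907, 0.0799, -0.0196]
orientation: [-0.526, -3.095, 0.0]
wrist_force: [-6.7, 1.1, 4.5]
width: 0.0005
grip_force: 2.9
```

The push has risen to about 7 N and the wedge has stopped advancing, so it is snug. I'll back off, lift and look again.

Request:
carry_out(plan=[[[0.01, 0, 0, 0, 0, 0, 0], [0.03, 0, 0, 0, 0, 0, 0], [0.03, 0, 0, 0, 0, 0, 0], [0.03, 0, -0.03, 0, 0, 0, 0], [0.03, 0, -0.06, 0, 0, 0, 0], [0.03, 0, -0.1, 0, 0, 0, 0], [0.03, 0, -0.12, 0, 0, 0, 0], [0.03, 0, -0.12, 0, 0, 0, 0], [0.03, 0, -0.12, 0, 0, 0, 0]]])

```text
clock: 15.4
position: [0.5662, 0.0887, 0.1017]
orientation: [0.528, 3.093, 0.001]
wrist_force: [0.2, 0.2, -1.4]
width: 0.0007
grip_force: 0.0
```

Run:
```python
from h import *
from bench import env
s=env.sense();go(s,(.646,.060,.075),160.5)
nuts(env.capture("top"))
for n in (1,):
    c=env.capture("scene");c0=dict(np.load("pics/scene0.npz"))
    for k in (c0,c):
        print([(b[1].round(1).tolist(),int(b[0][4])) for b in blobs(k,265,360,205,290,10,45,110)])
```

```text
15.4 [0.5662 0.0887 0.1017] F [ 0.17  0.21 -1.37] shift [-0.0847 -0.0007  0.0271] turn [0.001 0.004 0.002]
[ 0.8481 -0.0339] 71 [ 0.7991 -0.0205] 41 [0.7952 0.1098] 68 [0.6465 0.1014] 1002 [ 0.6964 -0.0892] 76 
[([293.1, 212.8], 309), ([340.4, 207.1], 24), ([320.5, 221.6], 23), ([348.5, 234.8], 50), ([275.1, 246.3], 52), ([321.5, 256.0], 50), ([323.3, 268.4], 67), ([349.0, 282.5], 54)]
[([340.4, 207.1], 24), ([296.7, 220.1], 134), ([320.5, 221.6], 23), ([348.5, 234.8], 50), ([275.3, 246.4], 54), ([321.7, 255.9], 50), ([323.3, 268.4], 67), ([349.0, 282.5], 54)]
```

Request:
carry_out(plan=[[[-0.03, 0, 0, 0, 0, 0, 0], [-0.06, 0, 0, 0, 0, 0, 0], [-0.0847, -0.0007, 0.01, 0, 0, 0, 0], [-0.0847, -0.0007, 0.03, 0, 0, 0, 0], [-0.0847, -0.0007, 0.05, 0, 0, 0, 0], [-0.0847, -0.0007, 0.06, 0, 0, 0, 0], [-0.0847, -0.0007, 0.06, 0, 0, 0, 0], [-0.0847, -0.0007, 0.06, 0, 0, 0, 0]]])

```text
clock: 16.17
position: [0.6428, 0.0609, 0.0395]
orientation: [-0.525, -3.095, 0.001]
wrist_force: [1.4, -0.9, 0.4]
width: 0.0002
grip_force: 0.0
```

Request:
carry_out(plan=[[[0, 0, 0.001, 0, 0, 0, 0], [0, 0, 0.002, 0, 0, 0, 0], [0, 0, 0.003, 0, 0, 0, 0], [0, 0, 0.004, 0, 0, 0, 0], [0, 0, 0.005, 0, 0, 0, 0]]])

```text
clock: 16.58
position: [0.6438, 0.0607, 0.0359]
orientation: [0.526, 3.096, 0.0]
wrist_force: [-0.2, -0.2, -0.5]
width: 0.0004
grip_force: 0.0
```

Request:
carry_out(plan=[[[0.0, 0, 0.0005, 0, 0, 0, 0], [0, 0, 0.001, 0, 0, 0, 0], [0, 0, 0.0015, 0, 0, 0, 0], [0, 0, 0.0015, 0, 0, 0, 0]]])

```text
clock: 16.92
position: [0.6437, 0.0606, 0.0353]
orientation: [0.527, 3.096, -0.001]
wrist_force: [-2.4, -0.9, 8.3]
width: 0.0005
grip_force: 3.9
```

Request:
carry_out(plan=[[[0, 0, 0.0005, 0, 0, 0, 0], [0, 0, 0.001, 0, 0, 0, 0], [0, 0, 0.0015, 0, 0, 0, 0], [0, 0, 0.0018, 0, 0, 0, 0], [0, 0, 0.0018, 0, 0, 0, 0], [0, 0, 0.0018, 0, 0, 0, 0], [0, 0, 0.0018, 0, 0, 0, 0], [0, 0, 0.0018, 0, 0, 0, 0]]])

```text
clock: 17.58
position: [0.6436, 0.0607, 0.035]
orientation: [0.527, 3.096, -0.002]
wrist_force: [-4.7, -2.0, 17.2]
width: 0.0006
grip_force: 8.8
```

Request:
carry_out(plan=[[[0, 0, 0.0005, 0, 0, 0, 0], [0, 0, 0.0012, 0, 0, 0, 0], [0, 0, 0.0012, 0, 0, 0, 0], [0, 0, 0.0012, 0, 0, 0, 0], [0, 0, 0.0012, 0, 0, 0, 0], [0, 0, 0.0012, 0, 0, 0, 0], [0, 0, 0.0012, 0, 0, 0, 0], [0, 0, 0.0012, 0, 0, 0, 0], [0, 0, 0.0012, 0, 0, 0, 0], [0, 0, 0.0012, 0, 0, 0, 0]]])

```text
clock: 18.42
position: [0.6436, 0.0607, 0.0348]
orientation: [0.527, 3.096, -0.002]
wrist_force: [-7.7, -2.3, 24.4]
width: 0.0006
grip_force: 12.0
```

The nut took 24 N and gave only about 0.5 mm, so it holds firm. I'll release straight up and check the scene.

Request:
carry_out(plan=[[[0, 0, -0.002, 0, 0, 0, 0], [0, 0, -0.005, 0, 0, 0, 0], [0, 0, -0.03, 0, 0, 0, 0], [0, 0, -0.06, 0, 0, 0, 0], [0.04, 0, -0.09, 0, 0, 0, 0], [0.08, 0, -0.12, 0, 0, 0, 0], [0.12, 0, -0.12, 0, 0, 0, 0], [0.12, 0, -0.12, 0, 0, 0, 0], [0.12, 0, -0.12, 0, 0, 0, 0]]])

```text
clock: 19.17
position: [0.5275, 0.1021, 0.1524]
orientation: [0.519, 3.098, -0.0]
wrist_force: [-0.5, -0.1, 0.4]
width: 0.0003
grip_force: 0.0
```

Run:
```python
from h import *
from bench import env
go(env.sense(),(.646,.060,.075),160.5)
nuts(env.capture("top"))
c=env.capture("scene")
print([(b[1].round(1).tolist(),int(b[0][4])) for b in blobs(c,265,360,205,290,10,45,110)])
c=env.capture("wrist")
for st,ce,m in blobs(c,150,360,150,330,60,40,140): print(st,fray(c,*ce,.012).round(3))
```

```text
19.1667 [0.5275 0.1021 0.1524] F [-0.54 -0.14  0.42] shift [-0.1257 -0.0011  0.0774] turn [-0.     0.     0.008]
[ 0.8481 -0.0342] 71 [ 0.7992 -0.021 ] 41 [0.7949 0.111 ] 62 [ 0.6963 -0.0894] 76 [0.6272 0.0865] 521 
[([340.4, 207.1], 24), ([296.5, 219.9], 134), ([320.5, 221.6], 23), ([348.5, 234.8], 50), ([275.1, 246.3], 52), ([321.6, 255.9], 49), ([323.3, 268.4], 67), ([349.0, 282.5], 54)]
[150 180  21  32 293] [ 0.516 -0.018  0.012]
```

```bash
python3 -c "
from bench import env
print(env.hand_in())"
```

```text
the job is handed in; nothing more can be done
None
```

The wedge is snug under the bare foot (the push rose to about 7 N and it stopped advancing), the corner nut gave only about 0.5 mm under a 24 N press, the stand showed no measurable shift in the cameras, and the job is handed in; a first push missed because the fingertips sit 26.5 mm above the reported TCP, and that pass over the wedge moved nothing.

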